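# Charge the countertop smoker with its loading boat

## Robot

A 7-joint arm with a two-finger parallel gripper is mounted at the origin on a cart in front of the work surface, level with it; the furniture and walls round the work are solid. World frame = base frame: x ahead of the robot, y to its left, z up, the work surface at z = 0. Lengths are in m, angles in rad, forces in N, time in s.
With the tool pointing down it reaches from about 0.425 to 0.925 m from the base axis. Payload 6.8 kg.
Tool frame: the origin (TCP) lies on the centre line of the jaws, within the pads' length; the fingertips stand 14 mm ahead of it and the grasp point (between the pads) lies 5 mm behind it (bot.finger_overhang is the distance from the TCP to the fingertips, in m); z points along the fingers, y is the line along which they close (so a half turn about z gives the same grasp; the last joint's range is limited). The gripper opens to 85 mm and grips with 20 to 120 N. Pads are 22 mm wide; open, the fingers measure 114 mm over their backs; the gripper's body (76 mm by 85 mm) begins 54 mm behind the grasp point. The pads swing forward as they close: fully open they stand 13 mm farther back than shut.
Start: joints at [-1.427, 0.477, 0.022, 1.555, -0.011, 1.109, -0.083], TCP at [0.168, 0.654, 0.245] pointing down, gripper open.
Joint ranges: [-2.96, 2.96], [-0.34, 2.1], [-1.41, 1.46], [0.24, 2.44], [-1.37, 4.51], [0.17, 1.92], [-2.96, 2.96]. Speed limits (rad/s): [2.39, 2.39, 3.14, 3.14, 3.14, 3.14, 3.14].

## Interface

Orientations are given as a unit quaternion [w, x, y, z].
In Python, from station import bot gives the robot as it stands.
- The arm moves only by the shell command python3 -m inch 'ROWS' [OPENING] [FORCE]. ROWS is JSON, a list of rows, each a list of 4 numbers: the shift along the tool's x, y, z in m, then the turn about the tool's z in degrees. A call has 1 to 12 rows; each row shifts and turns the commanded pose from where the row before left it, along the tool's axes as they then stand; what a row does not reach is not made up. A row lasts 1/10 s, in which the tool goes at most 50 mm and 8.59 degrees, less where a joint would pass 70% of its speed; a pose out of reach is approached as far as the arm can. A call is refused whole if a number of a shift passes 0.05 or a number of a turn 8.59, either way. A call with a gripper value outside its range is refused whole. OPENING is the finger opening in m, from 0 to 0.0854, set as the call begins (- or left out, the last holds). The fingers move at their own pace and stop on an object; FORCE is the grip in N (left out, the last holds). Time passes only in rows, so rows that do not move let the fingers close. It gives the time, the measured TCP pose, the force, the opening and the grip force at its end, in the units of the state.
- bot.get_obs(): the state, without advancing time (a new reading comes with each control period).
- bot.read_camera(name): name is "scene" or "top" or "wrist"; returns a dict with "color" (384x512x3 uint8, red, green, blue), "mtx" (3x3 intrinsics, pixels), "world_from_camera" (4x4, takes a point from camera to world coordinates); the wrist camera has in their place "hand_eye" (4x4, takes a point from camera to tool coordinates, whose origin is the TCP and whose axes are the flange's). Camera axes: x right, y up, looking along -z (the intrinsics and any distortion apply to the point x, -y, -z); pixel columns grow to the right and rows downward; lengths in m; the calibration is good to about 2 mm. The wrist camera is an equidistant fisheye: a pixel r from the principal point sees the ray r / f radians off the axis. A picture is of the moment at which its call begins: read the wrist's pose just before it. There is no depth.
- bot.hand_in(): hands the job in; it is judged then, once.
The state is a dict: "t": time; "q": joint angles; "joint_vel": joint speeds; "joint_torque": joint torques, N m; "eef_pos": TCP position; "tool_rot": TCP orientation; "contact_force": force on the tool from outside, world axes, zero at the start; "torque": the same for the moment, N m; "gripper_width": opening from 0.0 (shut) to 1.0 (fully open); "grasp_force": force on a finger pad.
Only numpy, scipy, OpenCV 4.12 (cv2) and the standard library are available. Lean on these libraries where they do the work, as an engineer would, in place of code of your own. Each camera call takes 0.05 s, during which the arm holds its last target. There are 200 camera calls.

## Task

Pick up the loaded steel boat by its handle and slide it level, with the wooden plug still in it, through the slot in the front of the smoker. Tip it nose down inside so that the plug rolls out into the smoker, then draw the boat out and lay it, empty and upright, back inside the wooden tray. The boat must not touch the smoker on the way in, while tipping or on the way out, and leave the kettle, mug, bean tin and spice jar where they stand.

Things in the scene. Friction and masses are not known exactly. Their poses are not given: they have to be found in the camera images.
- smoker: Countertop smoker: fixed box, 192 deep (x) x 204 wide (y) x 172 high. Origin on the worktop under the middle of its front; own +x points into it (away from the robot), +y to its left, +z up. Its front is a dark 5 mm cover plate, outer face at x = 0, with one slot. Behind it an open chamber 180 deep, 190 wide, roof underside at z 166, top at 172; its floor slopes down from z 43 at the front to 22 at the rear.
- slot (a point): Centre of the rectangular slot in the cover plate, 92 wide and 70 high (y -46 to +46, z 80 to 150 in the smoker), in the plane of the plate's outer face: x 0, y 0, z 115 mm in the smoker; axes as the smoker's.
- tray: Shallow open wooden tray, fixed, 135 (own x) x 270 (own y) x 38 mm high, walls 7 mm. Origin under its centre; own +y is its long axis and points roughly away from the robot. Inside floor 120 x 256 mm, 6 mm above the worktop.
- boat: Loose steel loading boat, 0.16 kg, 190 long, 68 wide. Origin on the underside, mid trough; own +x points to the nose, +z up. Trough x -40 to 40: floor 3 thick, side walls 24 high, rear wall 28 high, front lip 2.5 mm above the floor. A stem 12 wide (z 18 to 27) runs from the rear wall back to the handle. It starts in the tray, nose to the tray's +y end, and rests there on its trough.
- boat_nose (a point): On top of the boat's floor at the front end (x 40, y 0, z 3 mm in the boat).
- boat_grip (a point): Where to grip the handle, an upright black plate 12 mm thick (y), x -150 to -108, z 18 to 66 in the boat; this point is at x -129, y 0, z 53 mm in the boat; axes as the boat's.
- plug_center (a point): Centre of the smoking-wood plug: loose plain round of wood, 32 diameter x 56 long, about 40 g, lying across the boat's trough. It rolls along the trough; the lip holds it while the boat is about level and moved smoothly, and it rolls out over the lip when the nose points down 35 degrees or more.
- kettle: Black jug kettle, 216 high, standing beyond the tray to the right; bystander. Origin under its middle.
- mug: Dark mug, 94 high, standing to the left; bystander. Origin under its middle.
- bean_tin: Food tin, 75 diameter x 58 high, standing to the left; bystander. Origin under its middle.
- spice_jar: Small spice jar, 44 diameter x 100 high, standing to the left; bystander. Origin under its middle.
There are look-alikes about, which are no part of the job. Of the things shaped like the boat, the steel one is meant. There is more than one size of the part that bears plug_center; the job needs the larger.

How it is judged:
On the way, in this order (a step that is already met when the one before it is completed fails the run):
1. the boat's nose is at least 40 mm inside the slot, the boat within 20 degrees of level and the plug still in it (x of boat_nose in the frame of slot above 0.04 m and y of boat_nose in the frame of slot between -0.046 and 0.046 m and z of boat_nose in the frame of slot between -0.035 and 0.035 m and angle between boat's own z axis and vertical below 0.35 rad and x of plug_center in the frame of boat between -0.04 and 0.04 m and z of plug_center in the frame of boat between 0.01 and 0.03 m), for 0.1 s.
2. the boat is tipped (by 12 degrees or more) inside the smoker and the plug has left it into the chamber (x of boat_nose in the frame of slot above 0.03 m and angle between boat's own z axis and vertical above 0.2 rad and x of plug_center in the frame of smoker above 0.01 m and z of plug_center in the frame of smoker below 0.075 m and x of plug_center in the frame of boat above 0.04 m), for 0.05 s.
At the end, for the whole second after the job is handed in: The plug lies inside the smoker's chamber (its centre below 75 mm), and the empty boat rests upright (within 6 degrees) and still on the tray's floor, nose and handle both inside the tray walls, either way round (x of plug_center in the frame of smoker between 0.005 and 0.185 m and y of plug_center in the frame of smoker between -0.095 and 0.095 m and z of plug_center in the frame of smoker below 0.075 m and y of boat_nose in the frame of tray between -0.13 and 0.13 m and x of boat_nose in the frame of tray between -0.062 and 0.062 m and y of boat_grip in the frame of tray between -0.13 and 0.13 m and x of boat_grip in the frame of tray between -0.062 and 0.062 m and z of boat in the frame of tray below 0.013 m and angle between boat's own z axis and vertical below 0.1 rad and linear speed of boat below 0.02 m/s); the robot touches nothing.
It fails at once if the boat touches the smoker with more than 1 N (contact force between boat and smoker above 1 N).
It fails at once if a bystander (kettle, mug, bean tin, spice jar) is moved more than 20 mm (distance of any of kettle, mug, bean_tin, spice_jar from where it was at the start of the episode above 0.02 m).
It also fails if it takes over 59 s, if anything falls off the work surface, if the arm or the gripper's body presses on something with over 40 N, if the wrist force passes 120 N, or if a joint passes its speed limit or range.

## Working session

There is one attempt and no reset: what is moved stays moved. The work goes in short steps, Python scripts to look and compute and a shell command to move; the robot and the scene stay as the last step left them, time stands still between calls to the robot, and variables do not carry over. Pictures are saved under pics/ and viewed, at most 10 in all, crops included, and the job is handed in when it is done.

```bash
mkdir -p pics; ls
python3 - <<'E'
from station import bot
import cv2,numpy as np
o=bot.get_obs();print({k:np.round(v,3).tolist() for k,v in o.items()})
for n in("top","scene"):
    r=bot.read_camera(n);cv2.imwrite(f"pics/{n}0.png",r["color"][:,:,::-1]);print(n,np.round(r["mtx"],1).tolist(),np.round(r["world_from_camera"],3).tolist(),[k for k in r])
a=cv2.imread("pics/top0.png");b=cv2.imread("pics/scene0.png")
E
```

```text
pics
{'t': 0.0, 'q': [-1.427, 0.478, 0.022, 1.556, -0.012, 1.109, -0.083], 'joint_vel': [0.001, -0.0, 0.002, -0.0, 0.0, -0.001, 0.001], 'joint_torque': [-0.001, -59.646, 1.607, -28.119, 0.012, 0.009, -0.0], 'eef_pos': [0.168, 0.653, 0.244], 'tool_rot': [-0.0, 0.126, 0.992, -0.001], 'contact_force': [0.243, 0.505, -0.467], 'torque': [-0.03, -0.031, -0.012], 'grasp_force': 0.0, 'gripper_width': 0.993}
top [[484.9, 0.0, 256.0], [0.0, 484.9, 187.8], [0.0, 0.0, 1.0]] [[-0.005, 0.992, -0.128, 0.372], [-1.0, -0.006, -0.013, 0.092], [-0.014, 0.128, 0.992, 1.431], [0.0, 0.0, 0.0, 1.0]] ['color', 'mtx', 'world_from_camera']
scene [[467.6, 0.0, 259.1], [0.0, 467.6, 185.0], [0.0, 0.0, 1.0]] [[-0.873, 0.381, -0.304, 0.063], [-0.487, -0.677, 0.552, 1.002], [0.004, 0.63, 0.777, 1.363], [0.0, 0.0, 0.0, 1.0]] ['color', 'mtx', 'world_from_camera']
```

View pics/top0.png

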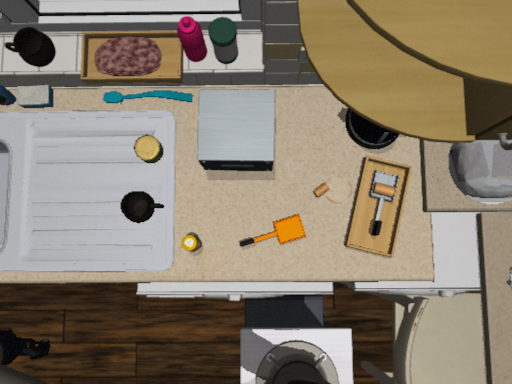

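View pics/scene0.png

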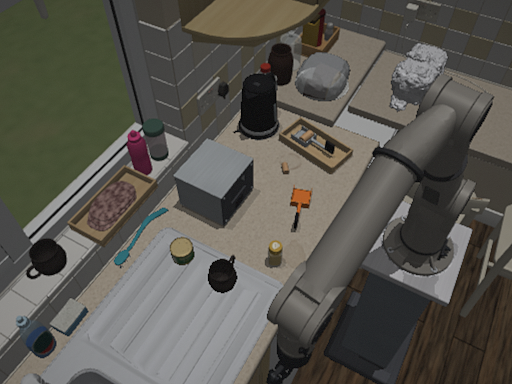

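The top view shows the steel boat with its large plug at about (383,200) in the wooden tray. The look-alikes are an orange boat (285,230) and a small loose plug (320,189). The smoker is at (237,130) with its front at row ~165, the kettle at (370,125), the mug at (137,207), the tin at (148,149) and the jar at (191,243). The grey steel boat in the tray fits the description, and so does the bigger plug lying across it. I'll confirm both in an enlarged crop.

```bash
cat > h.py <<'E'
from station import bot
import cv2,numpy as np
from scipy.spatial.transform import Rotation as R
def ray(r,p):
    K=r["mtx"];T=r["world_from_camera"];d=np.array([(p[0]-K[0,2])/K[0,0],-(p[1]-K[1,2])/K[1,1],-1]);return T[:3,3],T[:3,:3]@d
def cast(r,p,z):
    o,d=ray(r,p);return o+d*(z-o[2])/d[2]
def proj(r,P):
    T=r["world_from_camera"];c=T[:3,:3].T@(np.array(P)-T[:3,3]);K=r["mtx"]
    return K[0,2]+K[0,0]*c[0]/-c[2],K[1,2]-K[1,1]*c[1]/-c[2]
E
python3 - <<'E'
import cv2
a=cv2.imread("pics/top0.png")
t=cv2.resize(a[145:265,335:420],None,fx=4.6,fy=4.6,interpolation=cv2.INTER_CUBIC)
s=cv2.resize(a[80:180,190:285],None,fx=4,fy=4,interpolation=cv2.INTER_CUBIC)
import numpy as np
c=np.zeros((552,785,3),np.uint8);c[:,:391]=t;c[:400,392:772]=s;cv2.imwrite("pics/crop1.png",c)
b=cv2.imread("pics/scene0.png")[140:260,160:280]
cv2.imwrite("pics/crop2.png",cv2.resize(b,None,fx=4.9,fy=4.9,interpolation=cv2.INTER_CUBIC))
E
```

```text
(no output)
```

View pics/crop1.png

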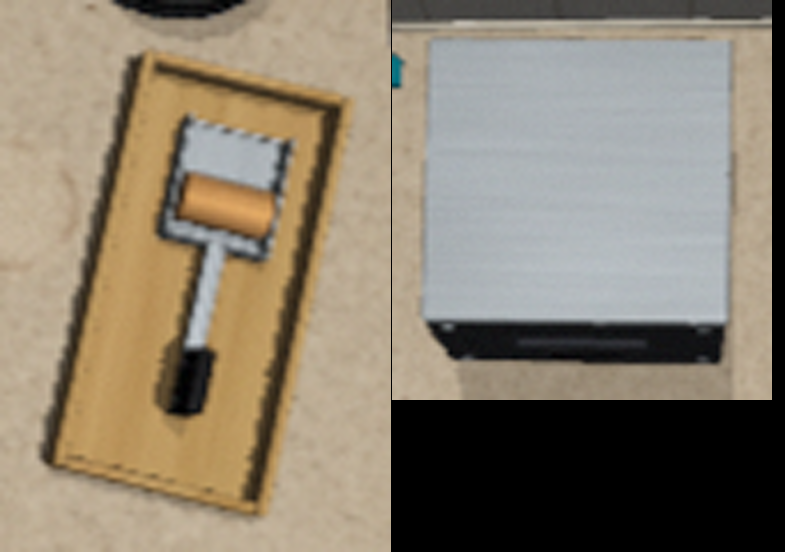

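View pics/crop2.png

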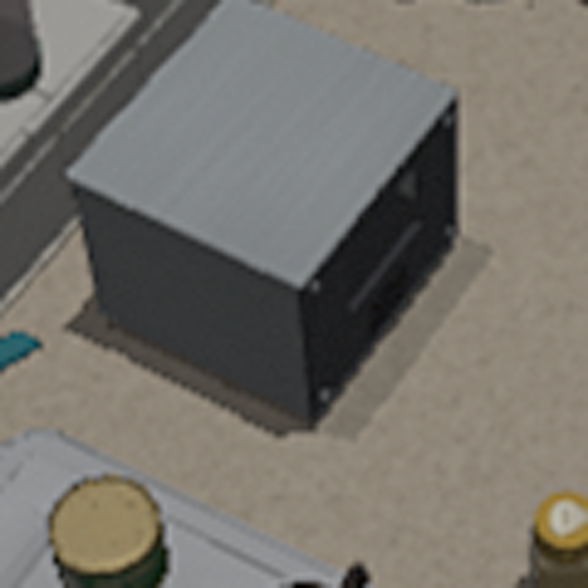

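The crop confirms the steel boat with the large plug lying across it. The tray corners are at crop (145,55), (350,100), (262,515) and (47,463). The handle is at (188,382). The smoker's top corners are at (428,40), (732,40), (422,321) and (727,323). In the scene crop its top front corners are at (457,92) and (302,290).

Run:
```python
from h import *
r=bot.read_camera("top");s=bot.read_camera("scene")
A=lambda p:(335+(p[0]+.5)/4.6-.5,145+(p[1]+.5)/4.6-.5)
B=lambda p:(190+(p[0]-392+.5)/4-.5,80+(p[1]+.5)/4-.5)
C=lambda p:(160+(p[0]+.5)/4.9-.5,140+(p[1]+.5)/4.9-.5)
f=lambda v:np.round(v,4).tolist()
tc=np.array([cast(r,A(p),.038) for p in[(145,55),(350,100),(262,515),(47,463)]])
m=tc.mean(0);d=(tc[0]+tc[1]-tc[2]-tc[3])/2
print("tray",f(tc),f(m),np.degrees(np.arctan2(d[1],d[0])),np.linalg.norm(d))
for n,p,z in[("handle top",(190,375),.072),("handle rear top",(182,412),.072),("handle front top",(202,350),.072),("stem front",(216,246),.033),("nose",(240,131),.03),("noseL",(185,120),.03),("noseR",(292,142),.03),("rearL",(163,236),.034),("rearR",(265,258),.034),("plug",(228,204),.025)]:print(n,f(cast(r,A(p),z)))
q=np.array([cast(r,B(p),.172) for p in[(428,40),(732,40),(727,323),(422,321)]])
print("smoker",f(q),f(q.mean(0)))
qs=np.array([cast(s,C(p),.172) for p in[(457,92),(302,290),(67,175)]]);print("scene FR FL RL",f(qs))
# mask for smoker top
hsv=cv2.cvtColor(r["color"],cv2.COLOR_RGB2HSV)
k=((hsv[:,:,2]>140)&(hsv[:,:,1]<40)).astype(np.uint8);x=np.zeros_like(k);x[80:180,185:290]=1
c=max(cv2.findContours(k*x,0,2)[0],key=cv2.contourArea);print(cv2.minAreaRect(c),f([cast(r,p,.172) for p in cv2.boxPoints(cv2.minAreaRect(c))]))
for n,p in[("kettle",(372,128)),]:print(n,f(cast(r,p,.216)))
```

```text
tray [[0.641, -0.2107, 0.038], [0.6112, -0.3386, 0.038], [0.3525, -0.2729, 0.038], [0.385, -0.1417, 0.038]] [0.4974, -0.241, 0.038] -14.669052905404097 0.2660588593341402
handle top [0.4372, -0.2239, 0.072]
handle rear top [0.4149, -0.2183, 0.072]
handle front top [0.4523, -0.2317, 0.072]
stem front [0.5198, -0.2522, 0.033]
nose [0.5932, -0.2708, 0.03]
noseL [0.6005, -0.2364, 0.03]
noseR [0.5859, -0.3033, 0.03]
rearL [0.5262, -0.219, 0.034]
rearR [0.5119, -0.2822, 0.034]
plug [0.5473, -0.2627, 0.025]
smoker [[0.8016, 0.2617, 0.172], [0.7997, 0.0572, 0.172], [0.6068, 0.0624, 0.172], [0.6096, 0.2637, 0.172]] [0.7044, 0.1613, 0.172]
scene FR FL RL [[0.6057, 0.0632, 0.172], [0.6075, 0.2647, 0.172], [0.7991, 0.2596, 0.172]]
((235.86830139160156, 124.32640075683594), (77.28990173339844, 70.4996109008789), 0.8550973534584045) [[0.6119, 0.2648, 0.172], [0.8048, 0.2641, 0.172], [0.7996, 0.0561, 0.172], [0.6074, 0.0608, 0.172]]
kettle [0.6808, -0.1895, 0.216]
```

```bash
python3 -m inch '[[-0.036,-0.027,0,0],[-0.036,-0.027,0,0],[-0.036,-0.027,0,0],[-0.036,-0.027,0,0],[-0.036,-0.027,0,0],[-0.036,-0.027,0,0],[-0.036,-0.027,0,0],[-0.036,-0.027,0,0],[-0.036,-0.027,0,0],[-0.036,-0.027,0,0]]' 0.0854 20
python3 - <<'E'
from h import *
o=bot.get_obs();print(np.round(o["q"],3),np.round(o["eef_pos"],4),np.round(o["tool_rot"],4))
r=bot.read_camera("wrist");cv2.imwrite("pics/w1.png",r["color"][:,:,::-1]);print(np.round(r["mtx"],1).tolist(),np.round(r["hand_eye"],4).tolist(),[k for k in r])
E
```

```text
t: 1.2
eef_pos: [0.4504, 0.3009, 0.2454]
tool_rot: [0.0, 0.126, 0.992, 0.0]
contact_force: [0.4, 0.7, 0.0]
gripper_width: 1.0
grasp_force: 0.0
[-0.857  0.257  0.183  1.886 -0.055  1.003  0.669] [0.4504 0.3009 0.2454] [0.000e+00 1.255e-01 9.921e-01 1.000e-04]
[[297.3, 0.0, 254.6], [0.0, 297.3, 189.9], [0.0, 0.0, 1.0]] [[-0.0017, 0.9489, 0.3155, 0.0811], [1.0, 0.0013, 0.0016, -0.0], [0.0012, 0.3155, -0.9489, -0.1281], [0.0, 0.0, 0.0, 1.0]] ['color', 'mtx', 'hand_eye']
```

View pics/w1.png

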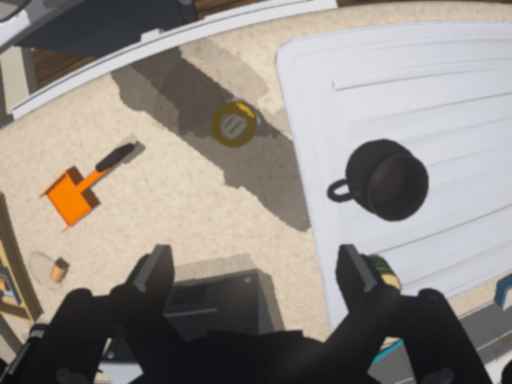

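The view shows the orange boat (75,195), the small plug (60,270), the jar (235,123), the mug (390,180) and the smoker front (215,300). The camera sits on the robot's side and looks forward under the gripper. Next I move over the tray.

```bash
python3 -m inch '[[-0.01,-0.047,0,0],[-0.01,-0.047,0,0],[-0.01,-0.047,0,0],[-0.01,-0.047,0,0],[-0.01,-0.047,0,0],[-0.01,-0.047,0,0],[-0.01,-0.047,0,0],[-0.01,-0.047,0,0],[-0.01,-0.047,0,0],[-0.01,-0.047,0,0],[-0.01,-0.047,0,0]]'
cat >> h.py <<'E'
def wshot():
    o=bot.get_obs();r=bot.read_camera("wrist");w,x,y,z=o["tool_rot"];T=np.eye(4);T[:3,:3]=R.from_quat([x,y,z,w]).as_matrix();T[:3,3]=o["eef_pos"]
    r["W"]=T@r["hand_eye"];return r,T
def wray(r,p):
    K=r["mtx"];u=(np.array(p)-K[:2,2])/K[0,0];t=np.hypot(*u);s=np.sin(t)/max(t,1e-9)
    return r["W"][:3,3],r["W"][:3,:3]@np.array([u[0]*s,-u[1]*s,-np.cos(t)])
def wcast(r,p,z):
    o,d=wray(r,p);return o+d*(z-o[2])/d[2]
E
python3 - <<'E'
from h import *
r,T=wshot();cv2.imwrite("pics/w2.png",r["color"][:,:,::-1]);print(np.round(T,4).tolist());np.savez("w2.npz",W=r["W"],mtx=r["mtx"])
E
```

```text
t: 2.35
eef_pos: [0.4269, -0.2272, 0.2455]
tool_rot: [0.0, 0.125, 0.992, 0.0]
contact_force: [1.1, -0.0, 0.7]
gripper_width: 0.999
grasp_force: 0.0
[[-0.9686, 0.2487, 0.0008, 0.4269], [0.2487, 0.9686, 0.0002, -0.2272], [-0.0007, 0.0004, -1.0, 0.2455], [0.0, 0.0, 0.0, 1.0]]
```

View pics/w2.png

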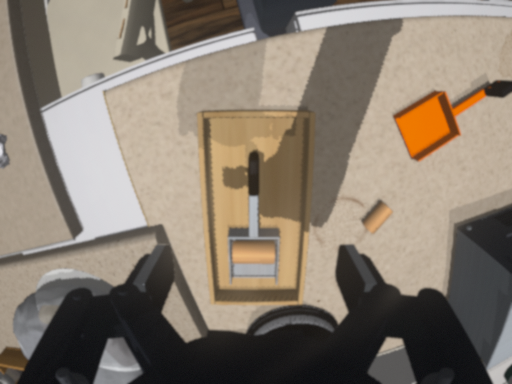

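The wrist view shows the tray upright in the image and the boat in it, almost aligned with the tool. The handle is at (254,153)-(254,195), the stem runs down to (254,237) and the nose is at (254,277). The plug is at (255,251).

Run:
```python
from h import *
d=np.load("w2.npz");r={"W":d["W"],"mtx":d["mtx"]}
im=cv2.imread("pics/w2.png");hsv=cv2.cvtColor(im,cv2.COLOR_BGR2HSV)
k=(hsv[:,:,2]<45).astype(np.uint8);x=np.zeros_like(k);x[140:205,240:270]=1
c=max(cv2.findContours(k*x,0,2)[0],key=cv2.contourArea);print(cv2.boundingRect(c),cv2.minAreaRect(c))
m=((hsv[:,:,1]<60)&(hsv[:,:,2]>90)).astype(np.uint8);x[:]=0;x[195:285,220:285]=1
for row in(200,210,220,228,262,270):
    j=np.nonzero((m*x)[row])[0];print(row,j.min() if len(j) else None,j.max() if len(j) else None)
for n,p,z in[("rear top",(254,152),.072),("front top",(254,195),.072),("stem",(254,200),.033),("stem2",(253.5,232),.033),("noseL",(279.5,278),.009),("noseR",(231,278),.009),("trayN",(258,302),.038),("trayS",(257,112),.038),("tE",(310,112),.038),("tW",(198,113),.038)]:
    print(n,np.round(wcast(r,p,z),4))
```

```text
(255, 187, 2, 1) ((255.5, 187.0), (1.0, 0.0), 180.0)
200 249 258
210 249 258
220 249 258
228 231 259
262 229 278
270 229 277
rear top [ 0.4056 -0.2227  0.072 ]
front top [ 0.451  -0.2345  0.072 ]
stem [ 0.4706 -0.2397  0.033 ]
stem2 [ 0.5127 -0.2512  0.033 ]
noseL [ 0.6089 -0.2364  0.009 ]
noseR [ 0.5908 -0.3062  0.009 ]
trayN [ 0.6225 -0.2731  0.038 ]
trayS [ 0.3684 -0.2097  0.038 ]
tE [ 0.3824 -0.1514  0.038 ]
tW [ 0.3517 -0.2743  0.038 ]
```

```bash
python3 -m inch '[[-0.006,0,0.03,0],[0,0,0.045,0],[0,0,0.045,0],[0,0,0.04,0],[0,0,0.02,0],[0,0,0.011,0],[0,0,0,0]]' 0.045
python3 - <<'E'
from h import *
r,T=wshot();im=r["color"][:,:,::-1];cv2.imwrite("pics/w3.png",im);print(np.round(T[:3,3],4))
E
```

```text
t: 3.1
eef_pos: [0.4325, -0.2267, 0.0534]
tool_rot: [-0.001, 0.126, 0.992, 0.0]
contact_force: [0.1, 0.0, 0.9]
gripper_width: 0.524
grasp_force: 0.0
[ 0.4325 -0.2267  0.0534]
```

View pics/w3.png

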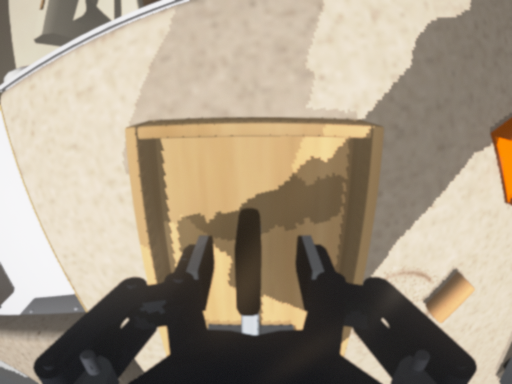

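The handle stands between the jaws, from (249,208) to (250,315), and about centred on the pads. Now I close on it.

```bash
python3 - <<'E'
from h import *
r,T=wshot()
for p,z in[((249,210),.072),((250,315),.033),((250,315),.072)]:print((np.linalg.inv(T)@np.r_[wcast(r,p,z),1])[:3].round(4))
E
python3 -m inch '[[0,0,0,0],[0,0,0,0],[0,0,0,0],[0,0,0,0],[0,0,0,0],[0,0,0,0]]' 0 80
```

```text
[ 0.0358 -0.0025 -0.0176]
[-0.056  -0.0035  0.0214]
[-0.0202 -0.0026 -0.0176]
t: 3.8
eef_pos: [0.4337, -0.2272, 0.0549]
tool_rot: [0.001, 0.125, 0.992, -0.0]
contact_force: [-1.0, 1.3, 6.5]
gripper_width: 0.125
grasp_force: 79.4
```

```bash
python3 -m inch '[[0,0,-0.005,0],[0,0,-0.01,0],[0,0,-0.01,0],[0,0,-0.005,0],[0,0,0,0],[0,0,0,0],[0,0,0,0]]'
cat >> h.py <<'E'
def snap(n):
    r,T=wshot();cv2.imwrite(f"pics/{n}_w.png",r["color"][:,:,::-1])
    s=bot.read_camera("scene");cv2.imwrite(f"pics/{n}_s.png",s["color"][:,:,::-1])
    t=bot.read_camera("top");cv2.imwrite(f"pics/{n}_t.png",t["color"][:,:,::-1]);return T
E
python3 - <<'E'
from h import *
snap("a");o=bot.get_obs();print(o["t"],o["contact_force"].round(2),o["torque"].round(3))
E
python3 -m inch '[[0,0,0,0],[0,0,0,0],[0,0,0,0],[0,0,0,0]]' 0 20
python3 - <<'E'
from h import *
snap("b");o=bot.get_obs();print(o["t"],o["contact_force"].round(2),o["torque"].round(3))
def c(n):
    w=cv2.imread(f"pics/{n}_w.png")[180:380,150:350];s=cv2.imread(f"pics/{n}_s.png")[110:180,270:360];t=cv2.imread(f"pics/{n}_t.png")[150:260,340:415]
    f=lambda i:cv2.resize(i,(260,290),interpolation=cv2.INTER_CUBIC)
    return np.hstack([f(w),f(s),f(t)])
cv2.imwrite("pics/ab.png",np.vstack([c("a"),c("b")]))
E
```

```text
t: 4.5
eef_pos: [0.4328, -0.2269, 0.084]
tool_rot: [-0.0, 0.125, 0.992, 0.0]
contact_force: [0.3, 0.1, -1.7]
gripper_width: 0.128
grasp_force: 78.3
4.65 [ 0.02  0.03 -2.72] [ 0.041  0.207 -0.058]
t: 5.05
eef_pos: [0.4331, -0.227, 0.0842]
tool_rot: [-0.0, 0.126, 0.992, 0.0]
contact_force: [1.1, 0.4, -1.6]
gripper_width: 0.126
grasp_force: 78.3
5.2 [ 0.52 -0.11 -2.29] [ 0.03   0.225 -0.062]
```

View pics/ab.png

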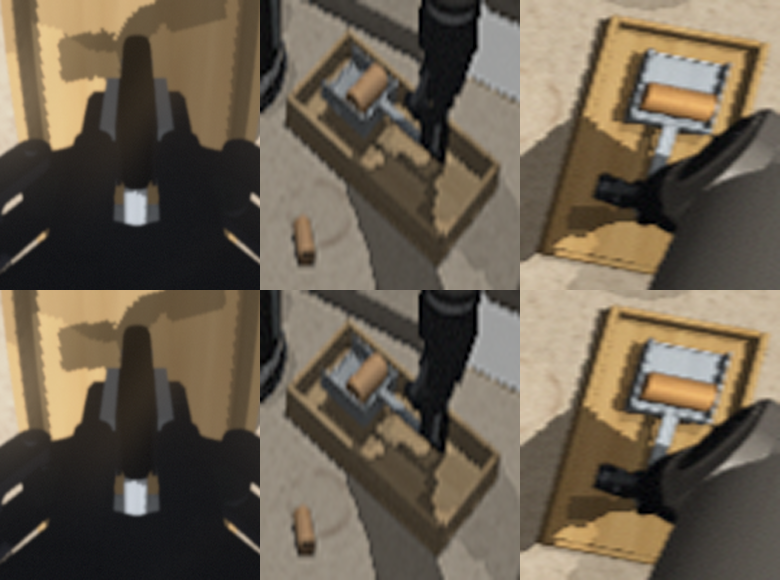

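The picture shows the boat lifted level with the plug in it. It did not change between the two rows, because the grip stayed at 78 N although I asked for 20 N. I'll lower it close to the floor and try relaxing the grip through the opening.

```bash
python3 -m inch '[[0,0,0.01,0],[0,0,0.01,0],[0,0,0,0],[0,0,0,0]]' 0.005 20
python3 -m inch '[[0,0,0,0],[0,0,0,0],[0,0,0,0]]' 0.0105 20
python3 -m inch '[[0,0,0,0],[0,0,0,0],[0,0,0,0]]' 0.0112 20
```

```text
t: 5.6
eef_pos: [0.4326, -0.227, 0.0637]
tool_rot: [-0.001, 0.126, 0.992, 0.0]
contact_force: [0.3, -0.2, -1.4]
gripper_width: 0.128
grasp_force: 78.3
t: 5.9
eef_pos: [0.4332, -0.2271, 0.0645]
tool_rot: [0.0, 0.126, 0.992, -0.0]
contact_force: [0.5, -0.4, -1.1]
gripper_width: 0.124
grasp_force: 78.3
t: 6.2
eef_pos: [0.4331, -0.227, 0.0643]
tool_rot: [0.0, 0.126, 0.992, 0.0]
contact_force: [0.4, -0.0, -2.1]
gripper_width: 0.133
grasp_force: 41.9
```

```bash
python3 -m inch '[[0,0,0,0],[0,0,0,0],[0,0,0,0]]' 0.0112 20
python3 -m inch '[[0,0,0,0],[0,0,0,0],[0,0,0,0]]' 0.0114 20
python3 -m inch '[[0,0,0,0],[0,0,0,0],[0,0,0,0]]' 0.0116 20
```

```text
t: 6.5
eef_pos: [0.4331, -0.227, 0.0643]
tool_rot: [-0.0, 0.126, 0.992, 0.0]
contact_force: [-0.5, 0.7, -2.3]
gripper_width: 0.13
grasp_force: 41.9
t: 6.8
eef_pos: [0.433, -0.2271, 0.0643]
tool_rot: [-0.0, 0.126, 0.992, 0.0]
contact_force: [-0.2, -0.7, -2.5]
gripper_width: 0.132
grasp_force: 31.4
t: 7.1
eef_pos: [0.4331, -0.2271, 0.0643]
tool_rot: [0.0, 0.126, 0.992, 0.0]
contact_force: [-0.8, 0.5, -1.8]
gripper_width: 0.141
grasp_force: 20.9
```

```bash
P='python3 -c "
from h import *
o=bot.get_obs();print(o[\"contact_force\"].round(2),o[\"torque\"].round(3))"'
eval $P
python3 -m inch '[[0,0,0,0],[0,0,0,0],[0,0,0,0]]' 0.0117 20 | tail -1; eval $P
python3 -m inch '[[0,0,0,0],[0,0,0,0],[0,0,0,0]]' 0.0118 20| tail -1; eval $P
```

```text
grasp_force: 15.7
grasp_force: 10.4  File "<string>", line 1
    from h import h.py pics w2.npz o=bot.get_obs();print(o["contact_force"].round(2),o["torque"].round(3))
IndentationError: unexpected indent
  File "<string>", line 1
    from h import h.py pics w2.npz o=bot.get_obs();print(o["contact_force"].round(2),o["torque"].round(3))
IndentationError: unexpected indent
  File "<string>", line 1
    from h import h.py pics w2.npz o=bot.get_obs();print(o["contact_force"].round(2),o["torque"].round(3))
IndentationError: unexpected indent
```

```bash
cat > st.py <<'E'
from h import *
o=bot.get_obs();print(round(o["t"],2),o["eef_pos"].round(4),o["contact_force"].round(2),"tau",o["torque"].round(3),round(o["grasp_force"],1))
# handle tilt cue: scene crop of nose: lowest/highest grey rows
E
cat >> h.py <<'E'
def crop(n):
    w=cv2.imread(f"pics/{n}_w.png")[180:380,150:350];s=cv2.imread(f"pics/{n}_s.png")[110:180,270:360];t=cv2.imread(f"pics/{n}_t.png")[150:260,340:415]
    f=lambda i:cv2.resize(i,(260,290),interpolation=cv2.INTER_CUBIC)
    return np.hstack([f(w),f(s),f(t)])
E
python3 st.py; python3 -m inch '[[0,0,0,0],[0,0,0,0]]' 0.0119 | tail -1;python3 st.py
python3 -m inch '[[0,0,0,0],[0,0,0,0]]' 0.0118 | tail -1;python3 st.py
```

```text
7.7 [ 0.4331 -0.2271  0.0643] [-0.09 -0.07 -1.36] tau [ 0.008  0.138 -0.006] 10.4
grasp_force: 5.1
7.9 [ 0.4332 -0.2271  0.0643] [ 0.02  0.47 -0.63] tau [0.027 0.095 0.045] 5.1
grasp_force: 5.5
8.1 [ 0.4331 -0.2271  0.0643] [-0.25 -0.09 -1.04] tau [-0.008 -0.031 -0.057] 5.5
```

```bash
python3 -m inch '[[0,0,0,0],[0,0,0,0],[0,0,-0.01,0],[0,0,-0.015,0],[0,0,-0.015,0],[0,0,-0.005,0],[0,0,0,0],[0,0,0,0]]' 0.005 80 | tail -1; python3 st.py
for i in 1; do python3 -m inch '[[0,0,0,0],[0,0,0,0]]' 0.0116 20|tail -1; python3 st.py; done
python3 -m inch '[[0,0,0,0],[0,0,0,0]]' 0.0117|tail -1; python3 st.py
python3 -c "
from h import *
snap('c')"
python3 -m inch '[[0,0,0,0]]' 0.0118|tail -1; python3 st.py
python3 -m inch '[[0,0,0,0]]' 0.0118|tail -1; python3 st.py
python3 -c "
from h import *
snap('d');cv2.imwrite('pics/cd.png',np.vstack([crop('c'),crop('d')]))"; python3 st.py
```

```text
grasp_force: 78.7
8.9 [ 0.4328 -0.2268  0.109 ] [-0.2   0.28 -2.64] tau [ 0.018  0.206 -0.038] 78.7
grasp_force: 20.8
9.1 [ 0.4326 -0.2269  0.1087] [-0.11 -0.27 -2.07] tau [ 0.051  0.192 -0.013] 20.8
grasp_force: 15.7
9.3 [ 0.4331 -0.2271  0.1091] [ 1.02 -0.   -1.56] tau [0.016 0.111 0.015] 15.7
grasp_force: 10.4
9.55 [ 0.4331 -0.2271  0.1093] [-0.02  0.93 -1.89] tau [0.007 0.099 0.022] 10.4
grasp_force: 10.4
9.65 [ 0.4331 -0.2271  0.1093] [-0.22  0.06 -1.77] tau [ 0.02   0.072 -0.038] 10.4
9.8 [ 0.4332 -0.2271  0.1093] [ 0.   -0.09 -1.63] tau [-0.009  0.095 -0.046] 10.4
```

View pics/cd.png

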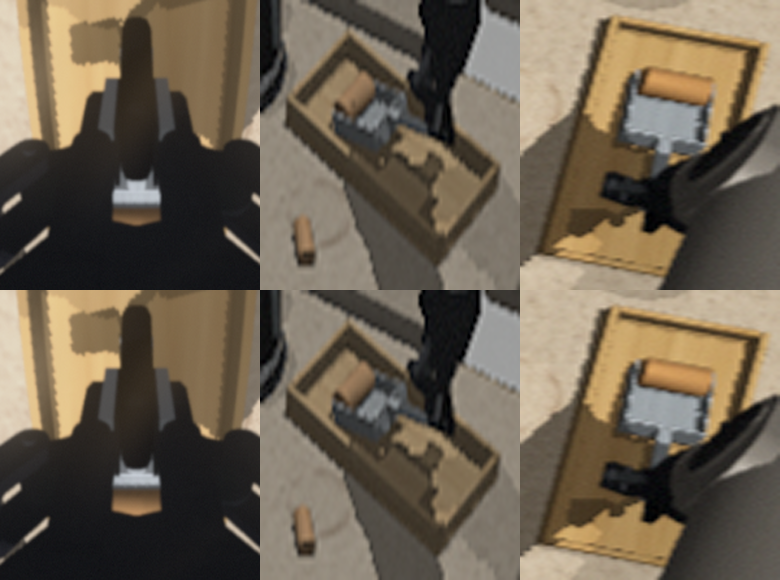

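The plug has rolled forward and rests against the lip, and the boat has pivoted nose-down in the pads onto the tray floor. So the grip set by the opening controls the pitch. I'll lower the handle to bring the tilt back to about 8°, clamp, lift and check the pitch numerically from the plug.

```bash
python3 -m inch '[[0,0,0.01,0],[0,0,0.01,0],[0,0,0.01,0],[0,0,0,0],[0,0,0,0]]' 0.0119 20|tail -1; python3 st.py
python3 -m inch '[[0,0,0,0],[0,0,0,0],[0,0,0,0]]' 0.005 80|tail -1; python3 st.py
cat >> h.py <<'E'
def plug(box_s,box_t):
    L=[]
    for n,b in(("scene",box_s),("top",box_t)):
        r=bot.read_camera(n);h=cv2.cvtColor(r["color"],cv2.COLOR_RGB2HSV)
        k=((h[:,:,0]>5)&(h[:,:,0]<16)&(h[:,:,1]>110)&(h[:,:,2]>90)).astype(np.uint8)
        x=np.zeros_like(k);x[b[1]:b[3],b[0]:b[2]]=1;c=cv2.findContours(k*x,0,2)[0]
        if not c: print(n,"none");continue
        c=max(c,key=cv2.contourArea);M=cv2.moments(c);p=(M["m10"]/M["m00"],M["m01"]/M["m00"]);print(n,np.round(p,1),M["m00"]);L.append(ray(r,p))
    if len(L)<2:return
    (o1,d1),(o2,d2)=L;s=np.linalg.lstsq(np.c_[d1,-d2],o2-o1,rcond=None)[0]
    a,b=o1+s[0]*d1,o2+s[1]*d2;print("plug",((a+b)/2).round(4),"gap",np.linalg.norm(a-b).round(4))
E
python3 - <<'E'
from h import *
plug((270,110,360,180),(340,150,415,260))
E
```

```text
grasp_force: 5.1
10.3 [ 0.4328 -0.227   0.0787] [-0.34 -0.36 -0.46] tau [ 0.108  0.132 -0.01 ] 5.1
grasp_force: 77.9
10.6 [ 0.4331 -0.2271  0.0794] [ 0.88  0.21 -2.03] tau [ 0.025  0.203 -0.018] 77.9Traceback (most recent call last):
  File "<stdin>", line 2, in <module>
  File "h.py", line 34, in plug
    c=max(c,key=cv2.contourArea);M=cv2.moments(c);p=(M["m10"]/M["m00"],M["m01"]/M["m00"]);print(n,np.round(p,1),M["m00"]);L.append(ray(r,p))
                                                     ~~~~~~~~^~~~~~~~~
ZeroDivisionError: float division by zero
```

```bash
python3 - <<'E'
import cv2
for f,p in(("d_s",(303,132)),("d_s",(330,148)),("d_t",(384,180)),("d_t",(370,165))):
    h=cv2.cvtColor(cv2.imread(f"pics/{f}.png"),cv2.COLOR_BGR2HSV);print(f,p,h[p[1]-2:p[1]+3,p[0]-2:p[0]+3].reshape(-1,3)[::6].tolist())
E
sed -i 's/<16)&(h\[:,:,1\]>110)/<14)\&(h[:,:,1]>100)/;s/>90)).astype/>60)).astype/' h.py
python3 - <<'E'
from h import *
plug((285,110,330,160),(360,150,415,210))
E
```

```text
d_s (303, 132) [[15, 101, 139], [15, 102, 153], [15, 103, 144], [15, 105, 129], [15, 105, 102]]
d_s (330, 148) [[18, 87, 120], [18, 86, 71], [18, 91, 76], [18, 88, 78], [18, 88, 87]]
d_t (384, 180) [[16, 143, 182], [16, 146, 199], [16, 142, 206], [16, 140, 208], [16, 142, 208]]
d_t (370, 165) [[19, 120, 199], [19, 119, 205], [19, 115, 206], [19, 118, 205], [19, 119, 202]]
scene noneTraceback (most recent call last):
  File "<stdin>", line 2, in <module>
  File "h.py", line 34, in plug
    c=max(c,key=cv2.contourArea);M=cv2.moments(c);p=(M["m10"]/M["m00"],M["m01"]/M["m00"]);print(n,np.round(p,1),M["m00"]);L.append(ray(r,p))
                                                     ~~~~~~~~^~~~~~~~~
ZeroDivisionError: float division by zero
```

```bash
sed -i 's/(h\[:,:,0\]<14)&(h\[:,:,1\]>100)/(h[:,:,0]<17)\&(h[:,:,1]>92)/' h.py
python3 -m inch '[[0,0,-0.01,0],[0,0,-0.02,0],[0,0,-0.03,0],[0,0,-0.03,0],[0,0,-0.03,0],[0,0,-0.02,0],[0,0,-0.01,0],[0,0,0,0],[0,0,0,0]]' 0.005 80|tail -1; python3 st.py
python3 - <<'E'
from h import *
plug((270,90,345,160),(360,140,420,210))
T=wshot()[1]
g=T[:3,3]+[0,0,.005];b=-T[:3,0]
for th in(0,5,8,10,12,15):
    t=np.radians(th);u,w=158,-34;print(th,(g+b*(u*np.cos(t)+w*np.sin(t))/1e3+np.array([0,0,1])*(-u*np.sin(t)+w*np.cos(t))/1e3).round(4))
E
```

```text
grasp_force: 78.1
11.65 [ 0.4326 -0.2267  0.2287] [ 0.12  0.57 -2.53] tau [0.037 0.193 0.04 ] 78.1
scene [303.4 103.1] 69.0
top [399.7 170.3] 236.0
plug [ 0.5739 -0.2645  0.1859] gap 0.0035
0 [ 0.5853 -0.2661  0.1988]
5 [ 0.5818 -0.2652  0.1851]
8 [ 0.5792 -0.2645  0.1771]
10 [ 0.5772 -0.264   0.1719]
12 [ 0.5751 -0.2635  0.1667]
15 [ 0.5716 -0.2625  0.1591]
```

The pitch is about 9° nose-down with the plug against the lip. Now I turn to the smoker's heading and carry it over.

```bash
python3 -m inch '[[0,0,0,-3.4],[0,0,0,-3.4],[0,0,0,-3.4],[0,0,0,-3.3],[0,0.01,0,0],[0,0.02,0,0],[0,0.03,0,0],[0,0.035,0,0],[0,0.04,0,0],[0,0.04,0,0],[0,0.04,0,0],[0,0.04,0,0]]'|tail -1
python3 -m inch '[[0.003,0.035,0,0],[0.006,0.035,0,0],[0.008,0.03,0,0],[0.008,0.02,0,0],[0.004,0.01,0,0],[0.002,0.008,0,0],[0,0,0.01,0],[0,0,0.02,0],[0,0,0.02,0],[0,0,0.007,0],[0,0,0,0],[0,0,0,0]]'|tail -1; python3 st.py
python3 - <<'E'
from h import *
T=snap("e");print(T.round(4).tolist())
plug((200,130,330,260),(220,140,300,230))
r=bot.read_camera("top");s=bot.read_camera("scene")
t=np.radians(9);g=T[:3,3]+[0,0,.005];b=-T[:3,0]
for u,w in((169,-50),(158,-34)):
    P=g+b*(u*np.cos(t)+w*np.sin(t))/1e3+np.array([0,0,1])*(-u*np.sin(t)+w*np.cos(t))/1e3;print(P.round(4),np.round(proj(r,P),1),np.round(proj(s,P),1))
E
```

```text
grasp_force: 78.1
grasp_force: 78.1
14.2 [0.409  0.166  0.1726] [-0.06  0.58 -1.77] tau [0.03  0.178 0.004] 78.1
[[-0.9998, 0.0174, 0.0005, 0.409], [0.0174, 0.9998, 0.0, 0.166], [-0.0005, 0.0, -1.0, 0.1726], [0.0, 0.0, 0.0, 1.0]]
scene [302.9 198.5] 222.5
top [236.3 181.1] 202.5
plug [0.4651 0.1458 0.1806] gap 0.1721
[0.568  0.1632 0.1019] [236.5 179. ] [248.1 195.2]
[0.5597 0.1634 0.1194] [236.1 181.1] [250.1 193. ]
```

The top-camera plug pixel (236,181) matches the prediction at 9°, and the boat is centred on the slot. Now I insert it, until the trough's rear wall is about 20 mm inside the slot.

```bash
python3 -m inch '[[-0.005,0,0,0],[-0.01,0,0,0],[-0.015,0,0,0],[-0.02,0,0,0],[-0.02,0,0,0],[-0.02,0,0,0],[-0.02,0,0,0],[-0.015,0,0,0],[-0.009,0,0,0],[-0.005,0,0,0],[0,0,0,0],[0,0,0,0]]'|tail -1; python3 st.py
cat > m.py <<'E'
import sys
from h import *
F=[];Q=[]
for i in range(4):
    r,T=wshot();o=bot.get_obs();F.append(o["contact_force"]);Q.append(o["torque"])
im=r["color"][:,:,::-1];cv2.imwrite(f"pics/{sys.argv[1]}_w.png",im)
print(sys.argv[1],round(o["t"],2),o["eef_pos"].round(4),"F",np.mean(F,0).round(2),"tau",np.mean(Q,0).round(3),round(o["grasp_force"],1))
# handle end: first dark row in the columns about the jaw centre
g=cv2.cvtColor(im,cv2.COLOR_BGR2GRAY);print(g[150:250:4,252].tolist())
E
python3 m.py f
python3 - <<'E'
import cv2
for n in"abcde":print(n,cv2.imread(f"pics/{n}_w.png",0)[150:250:4,252].tolist())
E
```

```text
grasp_force: 78.1
15.75 [0.5469 0.1641 0.1721] [ 0.45 -0.37 -2.39] tau [ 0.005  0.272 -0.038] 78.1
f 15.95 [0.5469 0.1643 0.1724] F [-0.34 -0.19 -1.9 ] tau [0.027 0.229 0.016] 78.1
[95, 97, 97, 97, 98, 96, 97, 98, 96, 97, 97, 87, 43, 40, 41, 39, 39, 38, 38, 38, 39, 39, 37, 40, 40]
a [178, 178, 178, 179, 179, 179, 179, 179, 178, 176, 118, 89, 89, 87, 39, 38, 38, 36, 36, 36, 37, 37, 38, 38, 40]
b [178, 179, 178, 178, 179, 178, 177, 179, 178, 174, 119, 90, 90, 86, 39, 37, 37, 37, 36, 36, 36, 36, 38, 39, 40]
c [177, 177, 178, 178, 179, 179, 177, 176, 174, 115, 84, 41, 40, 40, 40, 38, 38, 38, 37, 38, 37, 40, 39, 41, 43]
d [178, 177, 178, 177, 179, 179, 177, 176, 173, 107, 68, 44, 41, 42, 40, 39, 37, 37, 38, 38, 40, 41, 41, 43, 43]
e [86, 87, 85, 86, 86, 87, 86, 84, 87, 89, 87, 83, 37, 37, 37, 37, 38, 39, 41, 42, 43, 44, 46, 48, 48]
```

```bash
cat >> h.py <<'E'
def wrow(he,K,th,u0=0,w0=0):
    H=np.linalg.inv(he);t=np.radians(th);out=[]
    for u,w in((-21,-35),(-21,13)):
        u+=u0;w+=w0
        X=u*np.cos(t)+w*np.sin(t);Z=-u*np.sin(t)+w*np.cos(t)
        c=(H@np.array([-X/1e3,0,-.005-Z/1e3,1]))[:3];v=np.array([c[0],-c[1],-c[2]]);a=np.arctan2(np.hypot(v[0],v[1]),v[2]);out.append(K[1,2]+K[0,0]*a*v[1]/np.hypot(v[0],v[1]))
    return out
def edge(n):
    g=cv2.imread(f"pics/{n}_w.png",0)[150:250,252];return 150+int(np.argmax(g<(60)))
E
python3 - <<'E'
from h import *
r,T=wshot()
for th in range(0,51,5):print(th,np.round(wrow(r["hand_eye"],r["mtx"],th),1))
print({n:edge(n) for n in"abcdef"})
E
```

```text
0 [202.5 243. ]
5 [198.8 247.6]
10 [195.4 252.4]
15 [192.4 257.4]
20 [189.8 262.6]
25 [187.6 267.8]
30 [186. 273.]
35 [184.8 278.1]
40 [184.3 283.2]
45 [184.4 288. ]
50 [185.2 292.5]
{'a': 205, 'b': 205, 'c': 192, 'd': 191, 'e': 196, 'f': 196}
```

```bash
python3 - <<'E'
s=open('m.py').read();s=s[:s.index("# handle")]+'print("edge",edge(sys.argv[1]))\n';open('m.py','w').write(s)
E
python3 -m inch '[[0,0,0,0],[0,0,0,0]]' 0.0115 20|tail -1;echo; python3 m.py g1
python3 -m inch '[[0,0,0,0],[0,0,0,0]]' 0.0116 |tail -1;echo; python3 m.py g2
```

```text
grasp_force: 25.5

g1 16.4 [0.5474 0.1642 0.1723] F [-0.16  0.07 -1.93] tau [0.003 0.225 0.007] 25.6
edge 196
grasp_force: 20.4

g2 16.8 [0.5474 0.1642 0.1723] F [-0.07 -0.04 -2.22] tau [ 0.013  0.241 -0.011] 20.4
edge 196
```

```bash
python3 -m inch '[[0,0,0,0],[0,0,0,0]]' 0.01165 |tail -1;echo; python3 m.py g3
python3 -m inch '[[0,0,0,0],[0,0,0,0]]' 0.01168 |tail -1;echo; python3 m.py g4
```

```text
grasp_force: 17.9

g3 17.2 [0.5474 0.1641 0.1723] F [ 0.04  0.17 -1.85] tau [-0.003  0.195  0.002] 18.1
edge 187
grasp_force: 16.7

g4 17.6 [0.5474 0.1642 0.1723] F [ 0.19 -0.05 -2.12] tau [ 0.01   0.175 -0.024] 16.7
edge 185
```

The boat slipped to roughly 30°. I'll clamp it and raise it at once to keep clearance over the slot's lower edge.

```bash
python3 -m inch '[[0,0,0,0],[0,0,0,0],[0,0,-0.006,0],[-0.003,0,-0.008,0],[-0.006,0,-0.004,0],[-0.005,0,-0.001,0],[0,0,0,0],[0,0,0,0]]' 0.005 80|tail -1;echo; python3 m.py h1
python3 - <<'E'
from h import *
r,T=wshot();w=cv2.imread("pics/h1_w.png")[170:384,140:370]
s=bot.read_camera("scene")["color"][130:210,210:300,::-1]
cv2.imwrite("pics/h1.png",np.hstack([cv2.resize(w,(400,372),interpolation=2),cv2.resize(s,(400,372),interpolation=2)]))
E
```

```text
grasp_force: 78.1

h1 18.6 [0.5611 0.1639 0.191 ] F [-0.23 -0.28 -1.72] tau [-0.021  0.192 -0.004] 78.1
edge 185
```

View pics/h1.png

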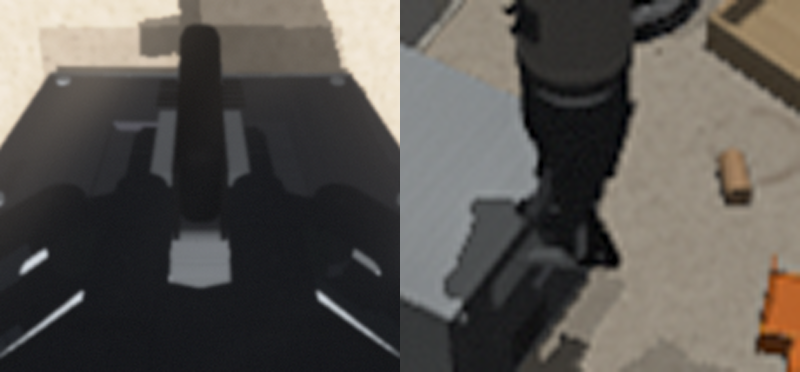

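The picture shows the handle tilted up between the pads, with the trough's rear part in the slot and clear of it. I continue tipping in small steps.

```bash
python3 -m inch '[[-0.002,0,-0.001,0],[-0.002,0,-0.001,0],[0,0,0,0]]' 0.005 80|tail -1;echo
python3 -m inch '[[0,0,0,0],[0,0,0,0]]' 0.01168 20|tail -1;echo; python3 m.py i1
python3 -m inch '[[0,0,0,0],[0,0,0,0]]' 0.0117 |tail -1;echo; python3 m.py i2
python3 -m inch '[[0,0,0,0],[0,0,0,0]]' 0.01172 |tail -1;echo; python3 m.py i3
```

```text
grasp_force: 78.0

grasp_force: 16.7

i1 19.4 [0.5654 0.1639 0.1933] F [ 0.3   0.05 -1.86] tau [-0.011  0.145 -0.016] 16.7
edge 184
grasp_force: 15.6

i2 19.8 [0.5654 0.1639 0.1933] F [ 0.3   0.06 -1.54] tau [0.021 0.117 0.011] 15.6
edge 185
grasp_force: 14.6

i3 20.2 [0.5654 0.1639 0.1933] F [-0.    0.07 -1.66] tau [-0.025  0.122  0.02 ] 14.6
edge 185
```

```bash
python3 -m inch '[[0,0,0,0],[0,0,0,0],[0,0,0,0]]' 0.005 80|tail -1;echo; python3 m.py j1;python3 m.py j2;python3 m.py j3
```

```text
grasp_force: 78.8

j1 20.7 [0.5654 0.1639 0.1933] F [ 0.08 -0.21 -1.52] tau [ 0.018  0.125 -0.034] 78.8
edge 185
j2 20.9 [0.5654 0.1639 0.1933] F [-0.12  0.02 -1.55] tau [-0.029  0.141 -0.036] 78.8
edge 185
j3 21.1 [0.5654 0.1639 0.1933] F [-0.2   0.29 -1.69] tau [-0.012  0.141 -0.006] 78.8
edge 185
```

The average weight fell from 1.97 to 1.58 N, so the plug (0.4 N) has rolled out. Now I draw the boat out along its own tilted axis.

```bash
python3 -m inch '[[0,0,0.003,0],[0.004,0,-0.0025,0],[0.009,0,-0.0055,0],[0.012,0,-0.0075,0],[0.012,0,-0.0075,0],[0.012,0,-0.0075,0],[0.012,0,-0.0075,0],[0.012,0,-0.0075,0],[0.012,0,-0.0075,0],[0.012,0,-0.0065,0],[0.015,0,0,0],[0.015,0,0,0]]'|tail -1;echo; python3 m.py k1
python3 - <<'E'
from h import *
r=bot.read_camera("top");s=bot.read_camera("scene")
cv2.imwrite("pics/k_t.png",r["color"][:,:,::-1]);cv2.imwrite("pics/k_s.png",s["color"][:,:,::-1])
T=wshot()[1];g=T[:3,3]+[0,0,.005];b=-T[:3,0]
for d in(25,32,40):
  t=np.radians(d);
  for u,w in((169,-50),):
    P=g+b*(u*np.cos(t)+w*np.sin(t))/1e3+np.array([0,0,1])*(-u*np.sin(t)+w*np.cos(t))/1e3;print(d,P.round(4),np.round(proj(r,P),1),np.round(proj(s,P),1))
x=int(round(proj(r,P)[0]));print(cv2.cvtColor(r["color"],cv2.COLOR_RGB2GRAY)[165:225,x].tolist())
E
```

```text
grasp_force: 79.0

k1 22.5 [0.438  0.166  0.2497] F [-0.23 -0.23 -1.61] tau [-0.004  0.181  0.024] 79.0
edge 184
25 [0.5708 0.1637 0.138 ] [235.7 176.1] [247.1 188.3]
32 [0.5555 0.164  0.1228] [235.9 182.5] [251.1 192.9]
40 [0.536  0.1643 0.1078] [236.  190.2] [256.1 198. ]
[50, 38, 19, 16, 12, 89, 138, 147, 143, 144, 143, 139, 147, 150, 146, 109, 134, 148, 130, 93, 71, 70, 89, 92, 102, 110, 112, 110, 110, 111, 111, 112, 112, 112, 113, 111, 113, 111, 111, 113, 110, 112, 112, 106, 102, 105, 100, 108, 114, 114, 112, 114, 111, 101, 99, 99, 102, 100, 100, 101]
```

```bash
python3 -m inch '[[0,-0.015,0,0],[0,-0.03,0,0],[0,-0.045,0,0],[0,-0.045,0,0],[0,-0.045,0,0],[0,-0.045,0,0],[0,-0.045,0,0],[0,-0.045,0,0],[0,-0.045,0,0],[0,-0.03,0,0],[0,-0.016,0,0],[0,0,0,0]]'|tail -1;echo
python3 -m inch '[[0,0,0,3.4],[0,0,0,3.4],[0,0,0,3.4],[0,0,0,3.3],[-0.01,0,0,0],[-0.015,0,0,0],[-0.015,0,0,0],[-0.01,0,0,0],[0,0,0,0],[0,0,0,0]]'|tail -1;echo; python3 m.py l1
python3 - <<'E'
from h import *
r=bot.read_camera("top");cv2.imwrite("pics/l_t.png",r["color"][:,:,::-1])
T=wshot()[1];print(T.round(4).tolist());g=T[:3,3]+[0,0,.005];b=-T[:3,0]
for d in(28,34,40):
    t=np.radians(d);u,w=169,-50;P=g+b*(u*np.cos(t)+w*np.sin(t))/1e3+np.array([0,0,1])*(-u*np.sin(t)+w*np.cos(t))/1e3;print(d,P.round(4),np.round(proj(r,P),1))
h=cv2.cvtColor(r["color"],cv2.COLOR_RGB2HSV);k=((h[:,:,1]<50)&(h[:,:,2]>90)).astype(np.uint8);x=np.zeros_like(k);x[155:235,355:410]=1
c=max(cv2.findContours(k*x,0,2)[0],key=cv2.contourArea);print(cv2.minAreaRect(c),cv2.boxPoints(cv2.minAreaRect(c)).round(1).tolist())
E
```

```text
grasp_force: 79.1

grasp_force: 79.1

l1 25.05 [ 0.4797 -0.2524  0.2498] F [-0.15 -0.27 -1.76] tau [0.035 0.102 0.027] 79.1
edge 184
[[-0.9684, 0.2494, 0.0001, 0.4798], [0.2494, 0.9684, 0.0004, -0.2524], [0.0, 0.0004, -1.0, 0.2499], [0.0, 0.0, 0.0, 1.0]]
28 [ 0.6016 -0.2838  0.1314] [401.  164.1]
34 [ 0.5884 -0.2804  0.1189] [398.6 169.7]
40 [ 0.5741 -0.2767  0.1079] [396.4 175.5]
((399.5, 173.5), (19.0, 33.0), 0.0) [[390.0, 190.0], [390.0, 157.0], [409.0, 157.0], [409.0, 190.0]]
```

```bash
python3 -m inch '[[0,0.006,0.01,0],[0,0.006,0.025,0],[0,0,0.03,0],[0,0,0.025,0],[0,0,0.01,0],[0,0,0,0],[0,0,0,0]]'|tail -1;echo; python3 st.py
python3 -m inch '[[0,0,0,0],[0,0,0,0],[0,0,0.006,0],[0,0,0.005,0],[0.01,0,0.009,0],[0.01,0,0.0095,0],[0.0075,0,0.0095,0],[0.0075,0,0.01,0],[0,0,0,0]]' 0.0115 20|tail -1;echo; python3 m.py n1
python3 -m inch '[[0.006,0,0.009,0],[0.005,0,0.0095,0],[0.0035,0,0.007,0],[0.0035,0,0.007,0],[0.0025,0,0.007,0],[0.0025,0,0.0065,0],[0,0,0,0],[0,0,0,0]]'|tail -1;echo; python3 m.py n2
```

```text
grasp_force: 79.0

25.85 [ 0.4837 -0.2411  0.1504] [-0.05 -0.27 -2.09] tau [ 0.017  0.18  -0.057] 79.0
grasp_force: 25.6

n1 26.95 [ 0.4495 -0.2322  0.1008] F [ 0.11 -0.47 -1.68] tau [ 0.033  0.135 -0.012] 25.4
edge 191
grasp_force: 25.2

n2 27.95 [ 0.427  -0.2263  0.0548] F [ 0.3  -0.17 -1.68] tau [0.035 0.168 0.023] 25.2
edge 204
```

```bash
python3 -m inch '[[0,0,0.001,0],[0,0,0.0005,0],[0,0,0,0],[0,0,0,0]]' 0.0118|tail -1;echo; python3 m.py o1
python3 -m inch '[[0,0,0,0],[0,0,0,0],[0,0,0,0],[0,0,0,0],[0,0,0,0]]' 0.04 20|tail -1;echo; python3 m.py o2
python3 -m inch '[[0,0,-0.01,0],[0,0,-0.03,0],[0,0,-0.04,0],[0,0,-0.05,0],[0,0,-0.05,0],[0,0,-0.01,0],[0,0,0,0]]'|tail -1;echo
python3 - <<'E'
from h import *
r,T=wshot();cv2.imwrite("pics/p_w.png",r["color"][:,:,::-1]);print(T[:3,3].round(4))
im=r["color"][:,:,::-1];h=cv2.cvtColor(im,cv2.COLOR_BGR2HSV)
k=((h[:,:,1]<60)&(h[:,:,2]>90)).astype(np.uint8);x=np.zeros_like(k);x[150:285,212:300]=1
n,l,st,c=cv2.connectedComponentsWithStats(k*x);print(st[st[:,4]>60].tolist())
g=cv2.cvtColor(im,cv2.COLOR_BGR2GRAY)
for row in range(140,290,6):print(row,g[row,212:300:6].tolist())
bot_=r
for p in((254,152),(254,277)):print(wcast(r,p,.009).round(4))
E
```

```text
grasp_force: 10.6

o1 28.55 [ 0.4271 -0.2264  0.0533] F [-2.07  0.85  2.45] tau [ 0.162  0.328 -0.002] 10.6
edge 205
grasp_force: 0.0

o2 29.25 [ 0.4271 -0.2264  0.0533] F [-0.23 -0.24  0.41] tau [ 0.    -0.002  0.015] 0.0
edge 208
grasp_force: 0.0

[ 0.4281 -0.2268  0.2455]
[[0, 0, 512, 384, 193775], [228, 189, 53, 91, 2831]]
140 [188, 165, 159, 156, 158, 155, 161, 161, 178, 179, 177, 176, 103, 107, 101]
146 [189, 188, 182, 176, 180, 179, 161, 53, 105, 179, 177, 137, 104, 106, 102]
152 [188, 188, 184, 179, 182, 180, 148, 46, 80, 175, 174, 102, 104, 107, 102]
158 [185, 187, 184, 179, 183, 180, 146, 59, 71, 156, 100, 101, 105, 106, 102]
164 [181, 188, 182, 178, 181, 165, 142, 59, 75, 103, 99, 101, 104, 106, 101]
170 [181, 187, 182, 141, 108, 105, 96, 57, 76, 103, 100, 101, 104, 106, 101]
176 [177, 186, 182, 145, 108, 105, 96, 45, 74, 102, 100, 101, 104, 107, 102]
182 [171, 187, 182, 155, 109, 105, 142, 47, 74, 103, 100, 102, 103, 106, 103]
188 [163, 186, 183, 175, 171, 178, 175, 53, 96, 103, 100, 102, 104, 107, 104]
194 [157, 186, 182, 177, 185, 180, 181, 198, 105, 104, 101, 102, 105,
[... 533 characters left out ...]
, 183, 132, 181, 182, 78]
242 [58, 149, 181, 148, 185, 185, 184, 189, 182, 186, 183, 135, 182, 177, 56]
248 [49, 133, 182, 164, 186, 183, 183, 187, 182, 186, 182, 144, 183, 172, 51]
254 [45, 119, 180, 166, 185, 182, 182, 185, 181, 186, 182, 139, 185, 166, 48]
260 [43, 94, 180, 162, 181, 183, 181, 185, 181, 184, 182, 141, 184, 148, 45]
266 [41, 104, 177, 168, 183, 183, 179, 183, 181, 183, 181, 145, 185, 159, 41]
272 [38, 137, 177, 166, 168, 166, 166, 165, 166, 169, 171, 165, 185, 172, 38]
278 [37, 152, 176, 179, 177, 176, 179, 182, 170, 177, 179, 170, 186, 182, 37]
284 [36, 120, 167, 170, 172, 171, 174, 176, 166, 171, 171, 167, 177, 167, 39]
[ 0.4197 -0.2256  0.009 ]
[ 0.5999 -0.2724  0.009 ]
```

Run:
```python
from h import *
r=bot.read_camera("top");h=cv2.cvtColor(r["color"],cv2.COLOR_RGB2HSV)
k=((h[:,:,0]>8)&(h[:,:,0]<17)&(h[:,:,1]>120)&(h[:,:,2]>90)).astype(np.uint8);k[:85]=0
n,l,st,c=cv2.connectedComponentsWithStats(k);print([(s.tolist()) for s in st[1:] if s[4]>25])
o=bot.get_obs();print(o["t"],np.abs(o["joint_vel"]).max())
bot.hand_in()
```

```text
[[314, 183, 15, 14, 108], [364, 204, 8, 12, 27], [273, 214, 27, 20, 81], [275, 235, 28, 9, 55], [51, 325, 11, 6, 41], [141, 326, 46, 10, 216], [192, 328, 40, 8, 158], [11, 344, 48, 7, 144], [0, 355, 20, 10, 121]]
30.05 0.02667877273098731
the job is handed in; nothing more can be done
```

I handed the job in at about 30 s: the boat is empty and upright in the tray, and the plug should be in the smoker. I judged that from a 0.4 N drop in measured weight and from not finding it in the top view, not by seeing it; the hand-in returned no verdict.

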